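# Build, lock and load the desk tray stack

### The arm

A 6-joint arm with a two-finger parallel gripper is mounted at the origin on the work surface. World frame = base frame: x ahead of the robot, y to its left, z up, the work surface at z = 0. Lengths are in m, angles in rad, forces in N, time in s.
With the tool pointing down it reaches from about 0.275 to 0.75 m from the base axis. Payload 10.2 kg.
Tool frame: the origin (TCP) lies on the centre line of the jaws, within the pads' length; the fingertips stand ctrl.tips_ahead ahead of it and the grasp point (between the pads) lies 2 mm behind it (ctrl.tips_ahead is the distance from the TCP to the fingertips, in m); z points along the fingers, y is the direction in which the jaws open and shut (so a half turn about z gives the same grasp; the last joint's range is limited). The gripper opens to 85 mm and grips with 20 to 120 N. Pads are 22 mm wide; open, the fingers measure 114 mm over their backs; the gripper's body (76 mm by 85 mm) begins 54 mm behind the grasp point. The pads swing forward as they close: fully open they stand 13 mm farther back than shut.
Start: joints at [-1.562, 0.313, 1.498, -0, 1.331, -0.223], TCP at [0.121, -0.511, 0.248] pointing down, gripper open.
Joint ranges: [-2.94, 2.94], [-0.97, 2.17], [0.19, 2.56], [-1.23, 4.37], [0.02, 3.11], [-2.88, 2.88]. Speed limits (rad/s): [2.39, 2.39, 3.01, 3.14, 3.14, 3.14].

### API

Orientations are given as [roll, pitch, yaw] about the fixed x, y, z axes, in that order (R = Rz(yaw) Ry(pitch) Rx(roll)).
In Python, from workcell import ctrl gives the robot as it stands.
- The arm moves only by the tool send_rows, never from a script. Its argument "moves" is a list of rows, each a list of 5 numbers: the opening, from 0 (shut) to 1 (fully open), then the shift along the tool's x, y, z scaled (see below), then the turn about the tool's z scaled (see below). In form: [[fingers, x, y, z, yaw], ...]. A call has 1 to 12 rows; each row shifts and turns the commanded pose from where the row before left it, along the tool's axes as they then stand; what a row does not reach is not made up. The controller multiplies each number of a shift by 20 cm and each number of a turn by 1.5 rad. A row lasts 1/12 s, in which the tool goes at most 41.7 mm and 7.16 degrees, less where a joint would pass 70% of its speed; a pose out of reach is approached as far as the arm can. A call with a number of a shift or a turn outside -1 to 1 is refused whole. A call with a gripper value outside its range is refused whole. The fingers move at their own pace and stop on an object; "newtons" is the grip in N (left out, the last holds). Time passes only in rows, so rows that do not move let the fingers close. It gives the time, the measured TCP pose, the force and the opening at its end, in the units of the state.
- ctrl.observe(): the state, without advancing time (a new reading comes with each control period).
- ctrl.get_image(name): name is "scene" or "top"; returns a dict with "image" (420x560x3 uint8, blue, green, red), "fx", "fy", "cx", "cy" (pixels), "R" (3x3) and "t" (3): a world point X has camera coordinates R X + t. Camera axes: x right, y down, z forward; pixel columns grow to the right and rows downward; lengths in m; the calibration is good to about 2 mm. A picture is of the moment at which its call begins. There is no depth.
- ctrl.job_done(): hands the job in, once; it reports no verdict.
The state is a dict: "time_s": time; "joints": joint angles; "dq": joint speeds; "joint_torque": joint torques, N m; "tool_pos": TCP position; "eef_rot": TCP orientation; "ft_force": force on the tool from outside, world axes, zero at the start; "torque": the same for the moment, N m; "opening": opening from 0.0 (shut) to 1.0 (fully open).
Only numpy, scipy, OpenCV 4.12 (cv2) and the standard library are available. Lean on these libraries where they do the work, as an engineer would, in place of code of your own. Each camera call takes 0.05 s, during which the arm holds its last target. There are 200 camera calls.

### The job

Stack both loose organiser trays on the base tray fixed to the desk, every corner pin dropped fully into the sockets below, then lock the stack with the two steel pins from the wooden stand, one pushed down the hole at each end until its head rests on the top tray. Lay all the boxes of staples flat on the floor of the top tray, none on top of another. Leave the tin, the mug and the mouse where they are.

Things in the scene. Friction and masses are not known exactly. Their poses are not given: they have to be found in the camera images.
- base: White base tray fixed to the desk, 150 mm (x) by 190 mm (y), on 12 mm rubber feet. Origin: centre, at desk level. Above it: floor 12 to 17 mm, rim top 29, tops of corner posts and end columns 52. Posts 27 mm square at x +-61.5, y +-81.5 mm, each with a 13 mm square socket 35 mm deep, open at the top. End columns and grip plate as described for the holes and loose trays.
- hole_front (a point): Centre of the mouth of the 15 mm square hole right through the base tray's end column (28 mm square) at its -x end (robot side): at x -61, y 0 mm of the base tray, 52 mm above its origin. Every loose tray has the same end columns and holes at x +-61 mm, which line up when stacked.
- hole_back (a point): The same for the end column at the base tray's +x end (x +61, y 0 mm).
- tray1: Loose white plastic tray like the base tray, 0.35 kg, standing on its four corner pins (12 mm long, 11 mm thick, round tips). Origin: centre, at the level of the pin tips; z up. Grip plate in the middle: 60 mm along x, 12 mm thick along y, from the floor to 50 mm above the origin; pinch it across y. A half turn changes nothing. Seated, its origin is 40 mm above that of the tray below.
- tray2: Loose white plastic tray like the base tray, 0.35 kg, standing on its four corner pins (12 mm long, 11 mm thick, round tips). Origin: centre, at the level of the pin tips; z up. Grip plate in the middle: 60 mm along x, 12 mm thick along y, from the floor to 50 mm above the origin; pinch it across y. A half turn changes nothing. Seated, its origin is 40 mm above that of the tray below.
- pin1: Steel lock pin, upright in the wooden stand at the start: shaft 9 mm thick, 105 mm long, round tip; head 22 mm across, 105 to 123 mm above the tip. Origin: tip of the foot, z up along the pin. 0.07 kg. Fully home in the three trays its head lies on the top tray's end column, its tip 27 mm above the base tray's origin.
- pin2: Steel lock pin, upright in the wooden stand at the start: shaft 9 mm thick, 105 mm long, round tip; head 22 mm across, 105 to 123 mm above the tip. Origin: tip of the foot, z up along the pin. 0.07 kg. Fully home in the three trays its head lies on the top tray's end column, its tip 27 mm above the base tray's origin.
- box1_mid (a point): Centre of a small cardboard box of staples, 62 mm (x) by 32 mm (y) by 34 mm high (z), 0.09 kg; the point is 17 mm above its underside. One to three of the three boxes are there; an absent one reads None from the start.
- box2_mid (a point): Centre of a small cardboard box of staples, 62 mm (x) by 32 mm (y) by 34 mm high (z), 0.09 kg; the point is 17 mm above its underside. One to three of the three boxes are there; an absent one reads None from the start.
- box3_mid (a point): Centre of a small cardboard box of staples, 62 mm (x) by 32 mm (y) by 34 mm high (z), 0.09 kg; the point is 17 mm above its underside. One to three of the three boxes are there; an absent one reads None from the start.
- stand: Fixed wooden block 50 mm (x) by 110 mm (y) by 60 mm high holding the two lock pins in two holes 11 mm square and 45 mm deep, at y +-30 mm. Origin: centre of its underside. It stands to the left or to the right of the base tray.
- tin: Bystander: round tin with blue lid, 70 mm across, 42 mm high, on the other side of the base tray from the stand; origin at the centre of its underside. Leave it alone.
- mug: Bystander: white mug, 80 mm across, 95 mm high, beyond the base tray; origin at the centre of its underside. Leave it alone.
- mouse: Bystander: black computer mouse, 105 by 60 mm, 31 mm high, beyond the base tray; origin at the centre of its underside. Leave it alone.
There are look-alikes about, which are no part of the job. What is shaped like the tray2 but green is not meant.

How it is judged:
By the outcome, as a careful person would: the job done as asked, in the order asked, and still so for the second after the job is handed in, with the robot touching nothing.
Of box1, box2, box3 only 1 to 3 are there at a start; the rules pass over those that are not, and their reading is None.
At some moment in a run one of tray1, tray2, box1, box2, box3 may be knocked a few centimetres aside while the robot is not near it.
It also fails if it takes over 210 s, if anything falls off the work surface, if the arm or the gripper's body presses on something with over 40 N, if the wrist force passes 120 N, or if a joint passes its speed limit or range.

## Working session

There is one attempt and no reset: what is moved stays moved. The work goes in short steps, Python scripts to look and compute and a tool call to move; the robot and the scene stay as the last step left them, time stands still between calls to the robot, and variables do not carry over. Pictures are saved under pics/ and viewed, about 12 in all and at most 16, crops included, and the job is handed in when it is done.

Besides the shell and the picture viewer there is one more tool, called after "Call:" by a JSON object that holds its "op" and its "data", one argument or row to a line. send_rows: Moves the arm, as the interface text tells. Shifts and turns lie within -1 to 1; 1 stands for 20 cm of shift or 1.5 rad of turn. Its arguments: {"type":"object","properties":{"moves":{"type":"array","items":{"type":"array","items":{"type":"number"}}},"newtons":{"type":"number"}},"required":["moves"]}

```bash
ls; mkdir -p pics; cat > h.py <<'E'
import numpy as np, cv2
from workcell import ctrl
def grab(n, name):
    d=ctrl.get_image(n); cv2.imwrite('pics/'+name+'.png', d['image']); np.savez('pics/'+name+'.npz',**d); return d
def ray(d,u,v,z):
    R=np.array(d['R']);t=np.array(d['t']);c=-R.T@t
    r=R.T@np.array([(u-d['cx'])/d['fx'],(v-d['cy'])/d['fy'],1.])
    return c+r*(z-c[2])/r[2]
def proj(d,X):
    p=np.array(d['R'])@np.array(X)+np.array(d['t']); return np.array([d['fx']*p[0]/p[2]+d['cx'],d['fy']*p[1]/p[2]+d['cy']])
E
python3 - <<'E'
from h import *
for n in('scene','top'):
    d=grab(n,n+'0'); print(n,d['fx'],d['cx'],d['cy'],(-np.array(d['R']).T@np.array(d['t'])).round(3),np.array(d['R']).round(3).tolist())
o=ctrl.observe();print(o,ctrl.tips_ahead)
E
```

```text
pics
scene 465.4948676409947 278.75316404628535 204.67855192484043 [ 1.296 -0.013  1.07 ] [[0.167, 0.986, 0.013], [0.804, -0.129, -0.581], [-0.571, 0.108, -0.814]]
top 465.84344687880787 280.7904271448001 208.45717766994116 [0.479 0.113 1.319] [[0.004, -1.0, 0.013], [-0.995, -0.005, -0.098], [0.098, -0.012, -0.995]]
{'time_s': 0.1, 'joints': array([-1.56242713e+00,  3.13407123e-01,  1.49836812e+00,  1.14041962e-05,
        1.33100946e+00, -2.23368424e-01]), 'dq': array([-0.00110658, -0.00142786, -0.00187393, -0.00070112,  0.00018404,
        0.00131208]), 'joint_torque': array([ 2.28722318e-03, -4.12903225e+01, -2.60143125e+01, -2.05481047e-04,
        3.01262124e-03, -5.80468708e-06]), 'tool_pos': array([ 0.12058134, -0.51074491,  0.24778297]), 'eef_rot': array([-3.14043268e+00, -2.74855671e-04,  2.31734748e-01]), 'ft_force': array([-0.89011253, -0.02296089,  0.41857796]), 'torque': array([ 0.04451575,  0.01008662, -0.01930448]), 'opening': 0.9990542590590491} 0.017
```

View pics/top0.png

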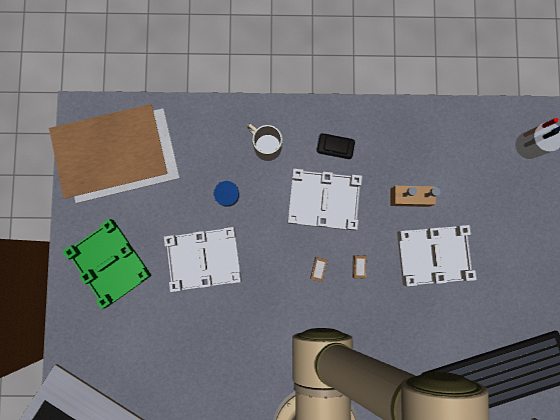

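View pics/scene0.png

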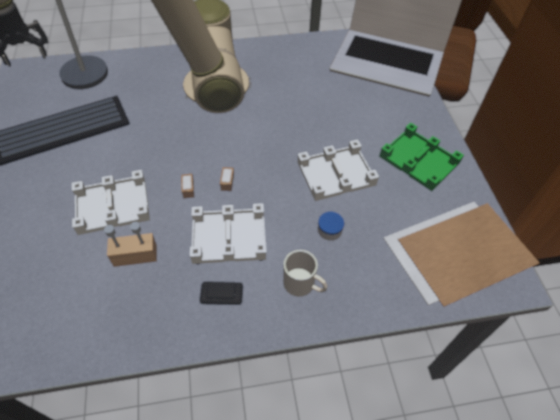

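The top view shows the base tray at (325,200), between the stand (413,195), tin (226,193), mug (266,142) and mouse (336,146). The loose white trays are at (203,260) and (437,256). The tray at (107,264) is a green look-alike, so I'll leave it alone. There are two boxes, at (319,268) and (360,267). The pins stand at about (411,192) and (434,192).

```bash
python3 - <<'E'
from h import *
d=dict(np.load('pics/top0.npz')); im=d['image']
C=[(160,222,250,298),(280,164,370,235),(390,220,480,292),(300,170,450,290)]
t=[cv2.resize(im[b:e,a:c],(400,int(400*(e-b)/(c-a))),interpolation=cv2.INTER_CUBIC)[:300] for a,b,c,e in C]
t=[cv2.copyMakeBorder(x,0,300-len(x),0,0,cv2.BORDER_CONSTANT) for x in t]
cv2.imwrite('pics/c1.png',np.vstack([np.hstack(t[:2]),np.hstack(t[2:])]))
hsv=cv2.cvtColor(im,cv2.COLOR_BGR2HSV)
m=((hsv[...,2]>150)&(hsv[...,1]<60)).astype(np.uint8)
n,l,s,c=cv2.connectedComponentsWithStats(m)
for i in range(1,n):
    if s[i,4]>40: print('w',s[i],c[i].round(1), cv2.minAreaRect(np.argwhere(l==i)[:,::-1].astype(np.float32)))
m=((hsv[...,0]<20)&(hsv[...,1]>90)&(hsv[...,2]>60)).astype(np.uint8)
n,l,s,c=cv2.connectedComponentsWithStats(m)
for i in range(1,n):
    if s[i,4]>20: print('br',s[i],c[i].round(1))
for p in [(325,200),(203,260),(437,256)]: print(ray(d,*p,.03))
E
```

```text
w [67  8 39  4 66] [88.8 10.4] ((86.0, 9.5), (3.0, 38.0), 90.0)
w [232   8  38   6  95] [253.7  11.7] ((250.5, 10.5), (5.0, 37.0), 90.0)
w [396  10  37   6  80] [416.  14.] ((414.0, 12.5), (5.0, 36.0), 90.0)
w [ 22  53  40  23 272] [32.5 61.1] ((41.5, 64.0), (22.0, 39.0), 90.0)
w [ 63  54  41  37 536] [80.6 76.8] ((83.0, 72.0), (36.0, 40.0), 90.0)
w [189  55  40  37 654] [207.2  69.8] ((208.16160583496094, 72.50475311279297), (38.747947692871094, 36.16083526611328), 1.6846843957901)
w [231  55  39  38 860] [248.6  75.9] ((250.0, 73.5), (37.0, 38.0), 90.0)
w [273  56  38   8  53] [296.3  56.8] ((292.1392517089844, 56.12094497680664), (37.656341552734375, 6.877991199493408), 10.713123321533203)
w [355  57  39  37 680] [372.9  72.3] ((374.0, 75.0), (36.0, 38.0), 90.0)
w [396  57  40  37 713] [413.   77.9] ((415.5, 75.0), (36.0, 39.0), 90.0)
w [519  59  17  23 219] [525.3  67.9] ((527.2261352539062, 69.57077026367188), (22.021596908569336, 15.698015213012695), 86.8201675415039)
w [ 44  71  17  20 107] [54.1 79.4] ((52.0, 80.5), (19.0, 16.0), 90.0)
w [  74  108  105   95 1348] [145.4 164.
[... 1088 characters left out ...]
.5), (17.0, 8.0), 90.0)
w [313 260  12  19 145] [318.8 268.9] ((318.76470947265625, 268.9411926269531), (8.246211051940918, 16.97749137878418), 14.03624439239502)
w [  21  366  119   54 2419] [ 76.3 399.4] ((80.0, 392.5), (118.0, 53.0), 0.0)
w [318 391  11   6  51] [322.9 393.5] ((323.0, 393.5), (5.0, 10.0), 90.0)
w [  1 397  32  21 147] [  7.8 404.9] ((16.5, 407.0), (20.0, 31.0), 90.0)
br [  49  104  118   94 7569] [107.3 150.7]
br [524 129  10   7  30] [528.4 132.5]
br [395 186  40  19 592] [413.9 195.6]
br [311 257  16  25 109] [317.7 268.9]
br [354 256  12  22  98] [358.9 266.9]
[ 0.63073386 -0.02613425  0.03      ]
[0.46318058 0.31017694 0.03      ]
[ 0.47643101 -0.33536439  0.03      ]
```

View pics/c1.png

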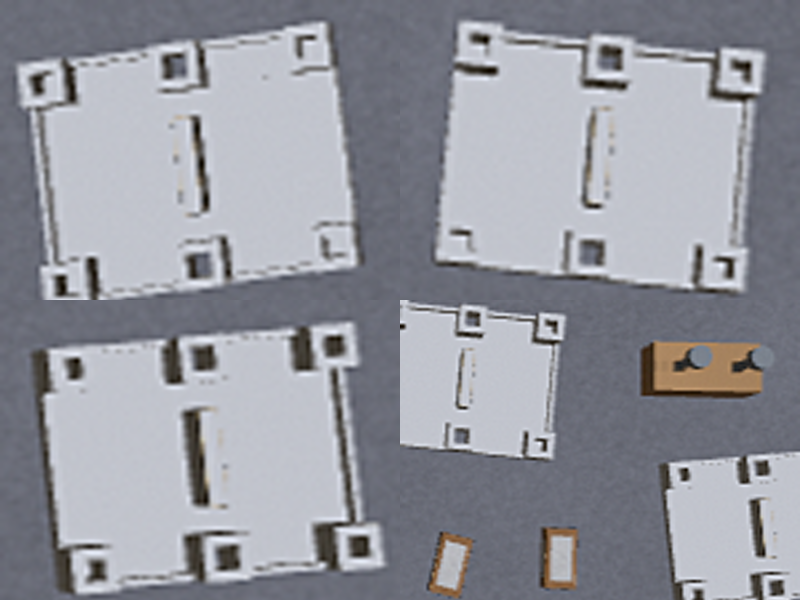

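```bash
cat >> h.py <<'E'
S=1.25
def rect(d,x,y,yaw,z,hx=.085,hy=.105,s=S,outl=True):
    """rectified view of plane z about (x,y,yaw): x up, y left"""
    c,n=np.cos(yaw),np.sin(yaw); W,H=int(hy*2000*s),int(hx*2000*s)
    pts=[(hx,hy),(hx,-hy),(-hx,-hy),(-hx,hy)]
    src=np.float32([proj(d,[x+c*a-n*b,y+n*a+c*b,z]) for a,b in pts]); dst=np.float32([(0,0),(W,0),(W,H),(0,H)])
    o=cv2.warpPerspective(d['image'],cv2.getPerspectiveTransform(src,dst-np.float32(.5)),(W,H),flags=cv2.INTER_CUBIC)
    if outl:
        for px,py,h in [(sx*.0615,sy*.0815,.0135) for sx in(1,-1) for sy in(1,-1)]+[(.061,0,.014),(-.061,0,.014)]:
            p=lambda a,b:(int(round((hy-b)*1000*s)),int(round((hx-a)*1000*s)))
            cv2.rectangle(o,p(px+h,py+h),p(px-h,py-h),(0,0,255),1)
    return o
def rows(target,yaw_t=None):
    o=ctrl.observe(); y=o['eef_rot'][2]; dp=np.array(target)-o['tool_pos']
    c,n=np.cos(y),np.sin(y)
    print('tool mm',(1000*np.array([c*dp[0]+n*dp[1],n*dp[0]-c*dp[1],-dp[2]])).round(1),'turn(tool z) rad',None if yaw_t is None else round(-(yaw_t-y),4))
E
cat > est.py <<'E'
from h import *
T={'base':(324.7,198.9,-5.9),'right':(437.3,255.2,5.0),'left':(201.7,259,7.85)}
d=dict(np.load('pics/top0.npz'));e=dict(np.load('pics/scene0.npz'))
P=[]
for k,(u,v,a) in T.items():
    p=ray(d,u+.0,v+.0,.052); print(k,p.round(4),a); P.append(np.vstack([rect(q,p[0],p[1],np.radians(a),.052) for q in(d,e)]))
cv2.imwrite('pics/c2.png',np.hstack(P))
for u,v in[(360.1,266.7),(318.8,268.9)]: print('box',ray(d,u,v,.034).round(4))
rows([.476,-.335,.15],np.radians(5))
E
python3 est.py
```

```text
base [ 0.6312 -0.023   0.052 ] -5.9
right [ 0.4786 -0.3286  0.052 ] 5.0
left [0.4661 0.3104 0.052 ] 7.85
box [ 0.4465 -0.1211  0.034 ]
box [ 0.4401 -0.0076  0.034 ]
tool mm [386.3 -89.4  97.8] turn(tool z) rad 0.1445
```

View pics/c2.png

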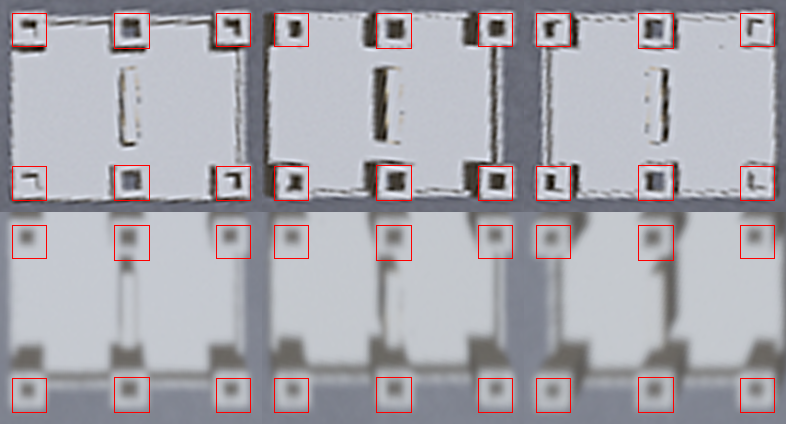

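The red outlines match the posts of all three trays to about 1 mm in the top view. The scene view sits about 3 mm further in +x for all of them, so that's a shared calibration offset. I'm moving above the right tray.

Call:
{"op": "send_rows", "data": {
  "moves": [
    [1, 0.1773, -0.0432, 0.058, 0],
    [1, 0.1773, -0.0432, 0.058, 0],
    [1, 0.1773, -0.0432, 0.058, 0],
    [1, 0.1773, -0.0432, 0.058, 0],
    [1, 0.1773, -0.0432, 0.058, 0],
    [1, 0.1773, -0.0432, 0.058, 0],
    [1, 0.1773, -0.0432, 0.058, 0],
    [1, 0.1773, -0.0432, 0.058, 0],
    [1, 0.1773, -0.0432, 0.058, 0],
    [1, 0.1773, -0.0432, 0.058, 0],
    [1, 0.1773, -0.0432, 0.058, 0.04],
    [1, 0, 0, 0, 0.056]
  ]
}}

```text
time_s: 1.1
tool_pos: [0.4818, -0.3248, 0.1179]
eef_rot: [-3.138, 0.001, 0.09]
ft_force: [-0.6, 0.6, -0.3]
opening: 0.999
```

```bash
python3 - <<'E'
from h import *
rows([.479,-.3286,.043],np.radians(5)); print(ctrl.observe()['tool_pos'],ctrl.observe()['eef_rot'])
E
```

```text
tool mm [-3.1  3.5 74.9] turn(tool z) rad 0.0026
[ 0.48175857 -0.32482516  0.11794319] [-3.13804723e+00  1.25201997e-03  8.98772193e-02]
```

Call:
{"op": "send_rows", "data": {
  "moves": [
    [1, 0, 0, 0, 0],
    [1, 0, 0, 0.1, 0],
    [1, 0, 0, 0, 0]
  ]
}}

```text
time_s: 1.35
tool_pos: [0.4769, -0.3284, 0.0983]
eef_rot: [-3.138, 0.003, 0.089]
ft_force: [-1.0, -0.3, 0.8]
opening: 1.0
```

```bash
python3 - <<'E'
from h import *
rows([.479,-.3286,.043],np.radians(5)); d=grab('top','t1');e=grab('scene','s1')
cv2.imwrite('pics/c3.png',np.hstack([cv2.resize(d['image'][190:320,370:510],None,fx=3,fy=3,interpolation=2),cv2.resize(e['image'][140:270,40:180],None,fx=2.7,fy=3,interpolation=2)]))
E
```

```text
tool mm [ 2.1  0.4 55.3] turn(tool z) rad 0.0022
```

View pics/c3.png

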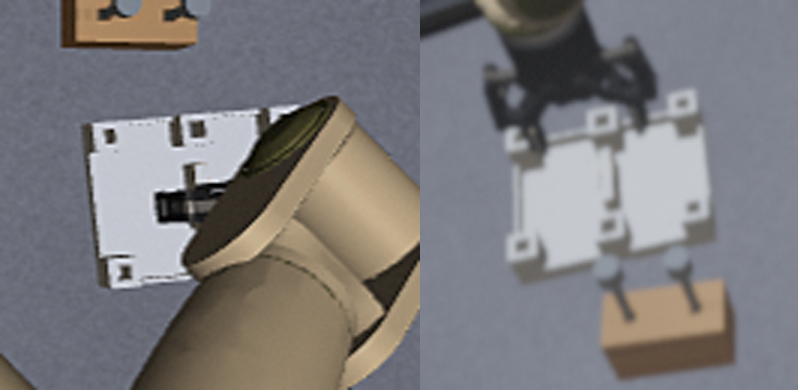

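The gripper is over the right tray with its fingers either side of the plate. I'm descending to grip it.

Call:
{"op": "send_rows", "data": {
  "moves": [
    [1, 0.0105, 0.002, 0.1, 0],
    [1, 0, 0, 0.1, 0],
    [1, 0, 0, 0.0765, 0],
    [1, 0, 0, 0, 0],
    [0, 0, 0, 0, 0],
    [0, 0, 0, 0, 0],
    [0, 0, 0, 0, 0],
    [0, 0, 0, 0, 0],
    [0, 0, 0, 0, 0],
    [0, 0, 0, 0, 0]
  ],
  "newtons": 60
}}

```text
time_s: 2.28
tool_pos: [0.4806, -0.3292, 0.0458]
eef_rot: [3.141, -0.0, 0.088]
ft_force: [0.5, -0.2, 1.3]
opening: 0.144
```

```bash
python3 - <<'E'
from h import *
o=ctrl.observe();print(o['tool_pos'],o['eef_rot'],o['opening'],o['ft_force'])
rows([.6312,-.023,.15],np.radians(-5.9))
E
```

```text
[ 0.48062809 -0.32920336  0.04583987] [ 3.14104799e+00 -4.31681020e-04  8.78844144e-02] 0.14369124104772854 [ 0.46599486 -0.19238409  1.29154529]
tool mm [ 176.9 -291.8 -104.2] turn(tool z) rad 0.1909
```

Call:
{"op": "send_rows", "data": {
  "moves": [
    [0, 0, 0, -0.05, 0],
    [0, 0, 0, -0.15, 0],
    [0, 0, 0, -0.2, 0],
    [0, 0, 0, -0.2, 0],
    [0, 0, 0, -0.2, 0],
    [0, 0, 0, -0.05, 0],
    [0, 0, 0, 0, 0]
  ]
}}

```text
time_s: 2.87
tool_pos: [0.4812, -0.3296, 0.2188]
eef_rot: [3.137, -0.004, 0.088]
ft_force: [-0.4, 0.7, -4.3]
opening: 0.125
```

Call:
{"op": "send_rows", "data": {
  "moves": [
    [0, 0.09, -0.15, 0, 0],
    [0, 0.09, -0.15, 0, 0],
    [0, 0.09, -0.15, 0, 0],
    [0, 0.09, -0.15, 0, 0],
    [0, 0.09, -0.15, 0, 0],
    [0, 0.09, -0.15, 0, 0],
    [0, 0.09, -0.15, 0, 0],
    [0, 0.09, -0.15, 0, 0],
    [0, 0.09, -0.15, 0, 0],
    [0, 0.07, -0.11, 0, 0.0424],
    [0, 0, 0, 0, 0.0424],
    [0, 0, 0, 0, 0.0424]
  ]
}}

```text
time_s: 3.87
tool_pos: [0.6297, -0.0209, 0.2121]
eef_rot: [-3.141, 0.005, -0.104]
ft_force: [-0.4, -0.4, -4.0]
opening: 0.126
```

Call:
{"op": "send_rows", "data": {
  "moves": [
    [0, 0, 0, 0.1, 0],
    [0, 0, 0, 0, 0],
    [0, 0, 0, 0, 0]
  ]
}}

```text
time_s: 4.12
tool_pos: [0.6291, -0.0226, 0.1927]
eef_rot: [-3.141, 0.006, -0.103]
ft_force: [-0.2, -0.5, -3.1]
opening: 0.127
```

```bash
python3 - <<'E'
from h import *
o=ctrl.observe();print(o['tool_pos'],o['eef_rot'],o['opening'],o['ft_force'],o['time_s'])
rows([.6332,-.0232,.125],np.radians(-5.9))
E
```

```text
[ 0.62907804 -0.02256104  0.19265205] [-3.14087418  0.00589251 -0.10271488] 0.12702954339036077 [-0.18079584 -0.49143987 -3.09559925] 4.1167
tool mm [ 4.2  0.2 67.7] turn(tool z) rad 0.0003
```

Call:
{"op": "send_rows", "data": {
  "moves": [
    [0, 0.021, 0.001, 0.15, 0],
    [0, 0, 0, 0.15, 0],
    [0, 0, 0, 0.088, 0],
    [0, 0, 0, 0, 0],
    [0, 0, 0, 0, 0]
  ]
}}

```text
time_s: 4.53
tool_pos: [0.6343, -0.0235, 0.1178]
eef_rot: [-3.141, 0.001, -0.103]
ft_force: [0.3, 0.3, -2.7]
opening: 0.124
```

```bash
cat > chk.py <<'E'
from h import *
import sys
n=sys.argv[1]; dz=float(sys.argv[2]); B=[.6312,-.023,np.radians(-5.9)]
h=float(sys.argv[3]) # tcp height above tray origin
o=ctrl.observe();z=o['tool_pos'][2]-h+.052
print(o['tool_pos'],o['eef_rot'],o['ft_force'],'post top z',z)
P=[rect(grab(c,c[0]+n),*B,z,s=1.8) for c in('top','scene')]
cv2.imwrite('pics/k%s.png'%n,np.hstack(P))
rows([.6332,-.0232,dz],B[2])
E
python3 chk.py a .09 .0458
```

```text
[ 0.63426399 -0.02350081  0.11776628] [-3.14139531e+00  1.31518848e-03 -1.02996169e-01] [ 0.3320043   0.28892854 -2.72275436] post top z 0.12396628395379597
tool mm [-2.1 -0.2 29.7] turn(tool z) rad -0.0
```

View pics/ka.png

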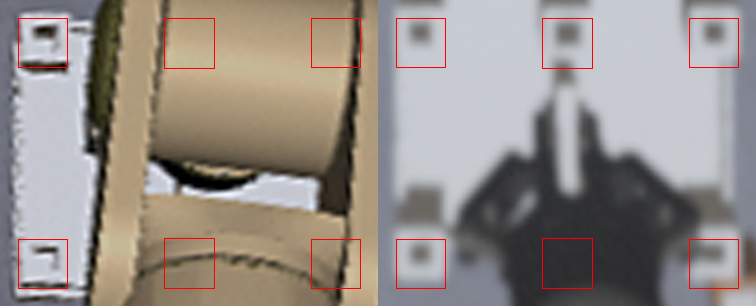

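```bash
cat > soc.py <<'E'
from h import *
def soc(d,B,z,s=4):
    """darkness centroid (mm, tray frame) of each hole in rectified view"""
    r={}
    c,n=np.cos(B[2]),np.sin(B[2])
    for k,(px,py) in {'++':(.0615,.0815),'+-':(.0615,-.0815),'-+':(-.0615,.0815),'--':(-.0615,-.0815),'c+':(.061,0),'c-':(-.061,0)}.items():
        g=cv2.cvtColor(rect(d,B[0]+c*px-n*py,B[1]+n*px+c*py,B[2],z,.0115,.0115,s,False),cv2.COLOR_BGR2GRAY).astype(float)
        w=np.clip(np.percentile(g,80)-25-g,0,None); H,W=g.shape
        yy,xx=np.mgrid[:H,:W]
        r[k]=np.round([(H/2-(w*yy).sum()/w.sum()-.5)/s,(W/2-(w*xx).sum()/w.sum()-.5)/s,w.sum()/1e3],1)
    return r
E
python3 - <<'E'
from soc import *
B=[.6312,-.023,np.radians(-5.9)]
for c in 'scene','top':
    a=soc(dict(np.load(f'pics/{c}0.npz')),B,.052);b=soc(dict(np.load(f'pics/{c[0]}a.npz')),B,.124)
    for k in a: print(c,k,a[k],b[k],(b[k]-a[k])[:2].round(1))
E
```

```text
scene ++ [ 3.5  2.  82.7] [ 5.5 -0.1 84.1] [ 2.  -2.1]
scene +- [ 4.4  2.  66.5] [ 5.6 -0.3 80. ] [ 1.2 -2.3]
scene -+ [ 3.4  1.2 46.9] [ 3.3 -0.  60.8] [-0.1 -1.2]
scene -- [ 3.9  1.  48. ] [  5.1   4.2 109.9] [1.2 3.2]
scene c+ [  3.6   2.3 113.1] [ 4.5 -0.1 99.1] [ 0.9 -2.4]
scene c- [ 4.1  1.5 68.7] [nan nan  0.] [nan nan]
top ++ [  3.7  -0.3 162. ] [  3.3  -1.5 203.1] [-0.4 -1.2]
top +- [  2.8  -1.  233.2] [ -1.2 -10.3  71.4] [-4.  -9.3]
top -+ [ 4.4 -1.8 91.5] [  1.5  -1.8 124. ] [-2.9  0. ]
top -- [  2.2  -2.5 193.9] [ -3.4  -1.  142.2] [-5.6  1.5]
top c+ [ 1.900e+00 -3.000e-01  3.508e+02] [ 8.6 11.2  0.8] [ 6.7 11.5]
top c- [  1.9  -0.9 318.7] [ 1.5  1.3 41.8] [-0.4  2.2]soc.py:10: RuntimeWarning: invalid value encountered in scalar divide
  r[k]=np.round([(H/2-(w*yy).sum()/w.sum()-.5)/s,(W/2-(w*xx).sum()/w.sum()-.5)/s,w.sum()/1e3],1)
```

Call:
{"op": "send_rows", "data": {
  "moves": [
    [0, -0.006, -0.0065, 0.06, 0],
    [0, 0, 0, 0.02, 0],
    [0, 0, 0, 0, 0],
    [0, 0, 0, 0, 0]
  ]
}}

```text
time_s: 4.97
tool_pos: [0.6337, -0.0221, 0.1027]
eef_rot: [3.141, -0.001, -0.103]
ft_force: [0.1, 0.2, -3.9]
opening: 0.125
```

```bash
python3 - <<'E'
from soc import *
B=[.6312,-.023,np.radians(-5.9)]
o=ctrl.observe();z=o['tool_pos'][2]-.0458+.052;print(o['tool_pos'],o['eef_rot'][2],o['ft_force'],z)
for c in 'scene','top':
    a=soc(dict(np.load(f'pics/{c}0.npz')),B,.052);b=soc(grab(c,c[0]+'b'),B,z)
    for k in a: print(c,k,(b[k]-a[k]).round(1))
E
```

```text
[ 0.63365872 -0.02209755  0.10270657] -0.10295509770150679 [ 0.08679061  0.1970598  -3.87475731] 0.10890657226663919
scene ++ [ 1.5 -0.6  2.7]
scene +- [ 0.4 -0.8  9.3]
scene -+ [ 0.1 -0.2  7.2]
scene -- [-1.1  1.8 43. ]
scene c+ [ 0.7 -0.8 -6.1]
scene c- [  nan   nan -68.7]
top ++ [ 0.2 -0.5 21. ]
top +- [ -2.6  -8.  -97.9]
top -+ [-0.9  0.2  8.9]
top -- [-4.5  4.1 60.7]
top c+ [   nan    nan -350.8]
top c- [   0.6    2.8 -288. ]soc.py:10: RuntimeWarning: invalid value encountered in scalar divide
  r[k]=np.round([(H/2-(w*yy).sum()/w.sum()-.5)/s,(W/2-(w*xx).sum()/w.sum()-.5)/s,w.sum()/1e3],1)
```

Call:
{"op": "send_rows", "data": {
  "moves": [
    [0, -0.0025, -0.0025, 0.015, 0],
    [0, 0, 0, 0.015, 0],
    [0, 0, 0, 0, 0],
    [0, 0, 0, 0, 0]
  ]
}}

```text
time_s: 5.4
tool_pos: [0.6327, -0.0214, 0.0955]
eef_rot: [-3.142, 0.001, -0.103]
ft_force: [0.6, -0.3, -3.4]
opening: 0.122
```

Call:
{"op": "send_rows", "data": {
  "moves": [
    [0, 0, 0, 0.01, 0],
    [0, 0, 0, 0.01, 0],
    [0, 0, 0, 0, 0]
  ]
}}

```text
time_s: 5.65
tool_pos: [0.6327, -0.0214, 0.0913]
eef_rot: [-3.142, 0.001, -0.103]
ft_force: [-0.1, -0.4, -3.9]
opening: 0.126
```

Call:
{"op": "send_rows", "data": {
  "moves": [
    [0, 0, 0, 0.01, 0],
    [0, 0, 0, 0.01, 0],
    [0, 0, 0, 0, 0]
  ]
}}

```text
time_s: 5.9
tool_pos: [0.6327, -0.0214, 0.0873]
eef_rot: [-3.141, 0.001, -0.103]
ft_force: [-0.6, 0.5, -4.4]
opening: 0.123
```

Call:
{"op": "send_rows", "data": {
  "moves": [
    [0, 0, 0, 0.01, 0],
    [0, 0, 0, 0, 0],
    [0, 0, 0, 0, 0]
  ]
}}

```text
time_s: 6.15
tool_pos: [0.633, -0.0214, 0.0863]
eef_rot: [3.142, -0.001, -0.103]
ft_force: [-2.2, 0.9, 0.9]
opening: 0.122
```

Call:
{"op": "send_rows", "data": {
  "moves": [
    [0, 0, 0, 0.005, 0],
    [0, 0, 0, 0, 0],
    [1, 0, 0, 0, 0],
    [1, 0, 0, 0, 0],
    [1, 0, 0, 0, 0],
    [1, 0, 0, 0, 0],
    [1, 0, 0, 0, 0],
    [1, 0, 0, -0.1, 0],
    [1, 0, 0, -0.2, 0],
    [1, 0, 0, -0.2, 0],
    [1, 0, 0, 0, 0]
  ]
}}

```text
time_s: 7.07
tool_pos: [0.6356, -0.0219, 0.1932]
eef_rot: [3.14, -0.013, -0.103]
ft_force: [1.4, -0.2, 1.4]
opening: 0.999
```

```bash
python3 - <<'E'
from h import *
d=ctrl.get_image('scene');d=ctrl.get_image('scene')
rows([.4661,.3104,.12],np.radians(7.85))
e=dict(np.load('pics/scene0.npz')); q=cv2.absdiff(d['image'],e['image'])[140:200,290:390]; print(q.mean(), q.max())
E
```

```text
tool mm [-200.5 -313.    66.3] turn(tool z) rad -0.24
2.838111111111111 6
```

Call:
{"op": "send_rows", "data": {
  "moves": [
    [1, -0.1, -0.156, 0.025, 0],
    [1, -0.1, -0.156, 0.025, 0],
    [1, -0.1, -0.156, 0.025, 0],
    [1, -0.1, -0.156, 0.025, 0],
    [1, -0.1, -0.156, 0.025, 0],
    [1, -0.1, -0.156, 0.025, 0],
    [1, -0.1, -0.156, 0.025, 0],
    [1, -0.1, -0.156, 0.025, 0],
    [1, -0.1, -0.156, 0.025, -0.04],
    [1, -0.1, -0.156, 0.025, -0.04],
    [1, 0, 0, 0, -0.04],
    [1, 0, 0, 0, -0.04]
  ]
}}

```text
time_s: 8.17
tool_pos: [0.462, 0.3098, 0.1329]
eef_rot: [3.141, 0.003, 0.143]
ft_force: [0.7, -0.5, 0.4]
opening: 1.002
```

Call:
{"op": "send_rows", "data": {
  "moves": [
    [1, 0, 0, 0, 0],
    [1, 0, 0, 0, 0],
    [1, 0, 0, 0, 0]
  ]
}}

```text
time_s: 8.42
tool_pos: [0.464, 0.308, 0.1341]
eef_rot: [3.141, 0.001, 0.135]
ft_force: [0.2, 0.8, -0.8]
opening: 0.999
```

```bash
python3 - <<'E'
from soc import *
d=grab('top','t3');e=grab('scene','s3')
rows([.4661,.3104,.0425],np.radians(7.85))
B=[.6312,-.023,np.radians(-5.9)]
for q,c in((d,'top'),(e,'scene')):
    a=soc(dict(np.load(f'pics/{c}0.npz')),B,.052);b=soc(q,B,.092)
    for k in a: print(c,k,(b[k]-a[k]).round(1))
cv2.imwrite('pics/v3.png',np.hstack([rect(d,*B,.092,s=1.8),rect(e,*B,.092,s=1.8)]))
E
```

```text
tool mm [ 2.3 -2.1 92. ] turn(tool z) rad -0.0019
top ++ [ 0.3  0.1 15.3]
top +- [-0.2  0.   8.8]
top -+ [ 0.7  1.4 -4.2]
top -- [ 0.3  0.6 -2.2]
top c+ [-0.3  0.2 53.2]
top c- [-0.2  0.4 44.4]
scene ++ [ 0.6 -0.1  1.8]
scene +- [-0.3 -0.3  4.1]
scene -+ [0.1 0.5 3.7]
scene -- [-1.7 -0.3  6.2]
scene c+ [ 0.4 -0.3 -4.1]
scene c- [ 0.1  0.5 -2. ]
```

View pics/v3.png

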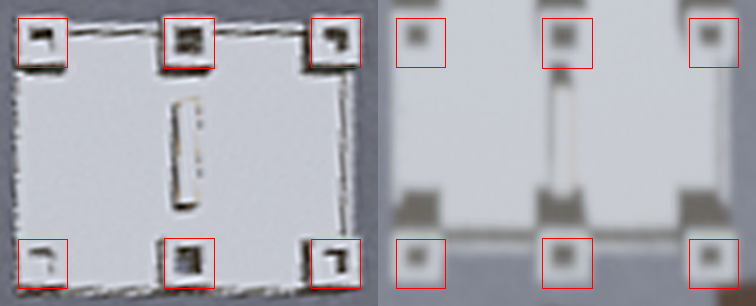

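Tray 1 is seated: all six holes line up with the base at post-top height 0.092, within about 0.5 mm. I'm now gripping the left tray.

Call:
{"op": "send_rows", "data": {
  "moves": [
    [1, 0.0115, -0.0105, 0.1, 0],
    [1, 0, 0, 0.1, 0],
    [1, 0, 0, 0.1, 0],
    [1, 0, 0, 0.1, 0],
    [1, 0, 0, 0.055, 0],
    [1, 0, 0, 0, 0],
    [0, 0, 0, 0, 0],
    [0, 0, 0, 0, 0],
    [0, 0, 0, 0, 0],
    [0, 0, 0, 0, 0],
    [0, 0, 0, 0, 0],
    [0, 0, 0, 0, 0]
  ],
  "newtons": 60
}}

```text
time_s: 9.52
tool_pos: [0.4662, 0.311, 0.0442]
eef_rot: [-3.141, -0.001, 0.137]
ft_force: [0.2, 7.2, -0.3]
opening: 0.143
```

```bash
python3 - <<'E'
from soc import *
o=ctrl.observe();print(o['tool_pos'],o['eef_rot'],o['opening'],o['ft_force'])
d=dict(np.load('pics/t3.npz'));e=dict(np.load('pics/s0.npz')) if 0 else dict(np.load('pics/scene0.npz'))
d=dict(np.load('pics/top0.npz'))
for n,B in (('base',[.6312,-.023,np.radians(-5.9)]),('right',[.4786,-.3286,np.radians(5)]),('left',[.4661,.3104,np.radians(7.85)])):
    for q in d,e: r=soc(q,B,.052); print(n,[r[k][:2].tolist() for k in r])
E
```

```text
[0.46621575 0.31100089 0.04422232] [-3.14119816e+00 -7.70866737e-04  1.36961454e-01] 0.14322234437278522 [ 0.22724847  7.17029611 -0.31902491]
base [[3.7, -0.3], [2.8, -1.0], [4.4, -1.8], [2.2, -2.5], [1.9, -0.3], [1.9, -0.9]]
base [[3.5, 2.0], [4.4, 2.0], [3.4, 1.2], [3.9, 1.0], [3.6, 2.3], [4.1, 1.5]]
right [[0.3, -2.9], [0.8, -1.5], [-0.3, -2.7], [1.0, -1.7], [0.5, -2.0], [0.5, -2.4]]
right [[3.9, -0.8], [4.9, -0.7], [4.0, -1.3], [3.7, -0.8], [4.1, -0.6], [4.6, -1.4]]
left [[0.8, 2.4], [2.9, 3.0], [-0.2, 1.7], [0.1, 3.0], [1.0, 1.3], [0.6, 0.6]]
left [[2.8, 1.4], [4.3, 1.5], [3.2, 0.4], [4.2, 0.4], [3.3, 1.5], [3.8, 0.4]]
```

Call:
{"op": "send_rows", "data": {
  "moves": [
    [0, 0, 0, -0.05, 0],
    [0, 0, 0, -0.15, 0],
    [0, 0, 0, -0.2, 0],
    [0, 0, 0, -0.2, 0],
    [0, 0, 0, -0.2, 0],
    [0, 0, 0, -0.08, 0],
    [0, 0, 0, 0, 0]
  ]
}}

```text
time_s: 10.1
tool_pos: [0.4671, 0.3113, 0.2244]
eef_rot: [-3.14, -0.007, 0.137]
ft_force: [0.1, 0.7, -4.2]
opening: 0.123
```

Call:
{"op": "send_rows", "data": {
  "moves": [
    [0, 0.0593, 0.176, 0, 0],
    [0, 0.0593, 0.176, 0, 0],
    [0, 0.0593, 0.176, 0, 0],
    [0, 0.0593, 0.176, 0, 0],
    [0, 0.0593, 0.176, 0, 0],
    [0, 0.0593, 0.176, 0, 0],
    [0, 0.0593, 0.176, 0, 0],
    [0, 0.0593, 0.176, 0, 0],
    [0, 0.0593, 0.176, 0, 0.04],
    [0, 0.0593, 0.176, 0, 0.04],
    [0, 0, 0, 0, 0.04],
    [0, 0, 0, 0, 0.04]
  ]
}}

```text
time_s: 11.1
tool_pos: [0.6292, -0.0247, 0.2167]
eef_rot: [-3.141, 0.005, -0.109]
ft_force: [-0.7, 0.7, -4.7]
opening: 0.126
```

Call:
{"op": "send_rows", "data": {
  "moves": [
    [0, 0, 0, 0.1, 0],
    [0, 0, 0, 0.1, 0],
    [0, 0, 0, 0, 0],
    [0, 0, 0, 0, 0]
  ]
}}

```text
time_s: 11.43
tool_pos: [0.6286, -0.0224, 0.1777]
eef_rot: [-3.141, 0.005, -0.103]
ft_force: [0.9, -0.9, -4.1]
opening: 0.128
```

```bash
python3 - <<'E'
from h import *
o=ctrl.observe();print(o['tool_pos'],o['eef_rot'],o['opening'],o['ft_force'],o['time_s'])
rows([.6317,-.0214,.142],-.103)
E
```

```text
[ 0.62863035 -0.02239372  0.17771928] [-3.14100228  0.00480915 -0.10294643] 0.12753609493065887 [ 0.85370216 -0.86133994 -4.08097271] 11.4333
tool mm [ 3.  -1.3 35.7] turn(tool z) rad 0.0001
```

Call:
{"op": "send_rows", "data": {
  "moves": [
    [0, 0.015, -0.0065, 0.1, 0],
    [0, 0, 0, 0.078, 0],
    [0, 0, 0, 0, 0],
    [0, 0, 0, 0, 0]
  ]
}}

```text
time_s: 11.77
tool_pos: [0.6327, -0.0216, 0.1446]
eef_rot: [-3.142, 0.001, -0.103]
ft_force: [-0.6, -0.0, -4.1]
opening: 0.121
```

```bash
python3 - <<'E'
from soc import *
B=[.6312,-.023,np.radians(-5.9)]
o=ctrl.observe();z=o['tool_pos'][2]-.0442+.052;print(o['tool_pos'],o['eef_rot'],o['ft_force'],z)
for c in 'scene','top':
    a=soc(dict(np.load(f'pics/{c[0]}3.npz')),B,.092);b=soc(grab(c,c[0]+'c'),B,z)
    for k in a: print(c,k,(b[k]-a[k]).round(1))
rows([.6317,-.0214,.13],-.103)
E
```

```text
[ 0.63268512 -0.02159285  0.1445744 ] [-3.14152429e+00  6.16573092e-04 -1.02879561e-01] [-0.55006599 -0.00773846 -4.09490509] 0.15237439597124536
scene ++ [ 0.1 -0.2  4.4]
scene +- [0.3 0.  2.6]
scene -+ [ 0.2 -0.2  7.4]
scene -- [ 1.9  4.1 69.8]
scene c+ [ 0.  -0.3  7.7]
scene c- [  nan   nan -66.7]
top ++ [ 0.1 -0.3 11. ]
top +- [  -3.1   -9.  -141.4]
top -+ [-0.2 -0.6 14.5]
top -- [ -5.8   1.2 -61.5]
top c+ [  nan   nan -404.]
top c- [  -8.1    1.7 -299.8]
tool mm [-1.7 -0.2 15.9] turn(tool z) rad 0.0soc.py:10: RuntimeWarning: invalid value encountered in scalar divide
  r[k]=np.round([(H/2-(w*yy).sum()/w.sum()-.5)/s,(W/2-(w*xx).sum()/w.sum()-.5)/s,w.sum()/1e3],1)
```

The held tray lines up with the stack to about 0.3 mm in both views. I'm lowering it.

Call:
{"op": "send_rows", "data": {
  "moves": [
    [0, 0, -0.001, 0.02, 0],
    [0, 0, 0, 0.02, 0],
    [0, 0, 0, 0.015, 0],
    [0, 0, 0, 0, 0],
    [0, 0, 0, 0, 0]
  ]
}}

```text
time_s: 12.28
tool_pos: [0.6327, -0.0214, 0.133]
eef_rot: [-3.142, 0.0, -0.103]
ft_force: [0.6, 0.3, -3.9]
opening: 0.123
```

Call:
{"op": "send_rows", "data": {
  "moves": [
    [0, 0, 0, 0.01, 0],
    [0, 0, 0, 0.01, 0],
    [0, 0, 0, 0, 0]
  ]
}}

```text
time_s: 12.53
tool_pos: [0.6326, -0.0214, 0.1287]
eef_rot: [-3.142, 0.001, -0.103]
ft_force: [0.4, -1.0, -5.3]
opening: 0.123
```

Call:
{"op": "send_rows", "data": {
  "moves": [
    [0, 0, 0, 0.01, 0],
    [0, 0, 0, 0.005, 0],
    [0, 0, 0, 0, 0]
  ]
}}

```text
time_s: 12.78
tool_pos: [0.6326, -0.0214, 0.1259]
eef_rot: [-3.142, 0.0, -0.103]
ft_force: [-0.2, -0.0, -4.4]
opening: 0.123
```

Call:
{"op": "send_rows", "data": {
  "moves": [
    [0, 0, 0, 0.01, 0],
    [0, 0, 0, 0.005, 0],
    [0, 0, 0, 0, 0],
    [0, 0, 0, 0, 0]
  ]
}}

```text
time_s: 13.12
tool_pos: [0.6329, -0.0215, 0.1247]
eef_rot: [3.141, -0.001, -0.103]
ft_force: [-4.9, 0.4, 5.4]
opening: 0.122
```

Call:
{"op": "send_rows", "data": {
  "moves": [
    [0, 0, 0, 0.005, 0],
    [0, 0, 0, 0, 0],
    [1, 0, 0, 0, 0],
    [1, 0, 0, 0, 0],
    [1, 0, 0, 0, 0],
    [1, 0, 0, 0, 0],
    [1, 0, 0, 0, 0],
    [1, 0, 0, -0.1, 0],
    [1, 0, 0, -0.2, 0],
    [1, 0, 0, -0.2, 0],
    [1, 0, 0, 0, 0]
  ]
}}

```text
time_s: 14.03
tool_pos: [0.6351, -0.0219, 0.2307]
eef_rot: [3.14, -0.013, -0.103]
ft_force: [0.6, 0.5, 1.3]
opening: 0.996
```

Call:
{"op": "send_rows", "data": {
  "moves": [
    [0.5, -0.2, 0, 0, 0],
    [0.5, -0.2, 0, 0, 0],
    [0.5, -0.2, 0, 0, 0],
    [0.5, -0.2, 0, 0, 0],
    [0.5, -0.2, 0, 0, 0],
    [0.5, -0.2, 0, 0, 0],
    [0.5, 0, 0, 0, 0],
    [0.5, 0, 0, 0, 0]
  ]
}}

```text
time_s: 14.7
tool_pos: [0.393, 0.0034, 0.2226]
eef_rot: [3.141, -0.002, -0.103]
ft_force: [0.9, -0.7, 0.6]
opening: 0.5
```

```bash
python3 - <<'E'
from soc import *
d=grab('top','t4');e=grab('scene','s4')
o=ctrl.observe();print(o['tool_pos'],o['time_s'])
B=[.6312,-.023,np.radians(-5.9)]
for q,c in((d,'top'),(e,'scene')):
    a=soc(dict(np.load(f'pics/{c[0]}3.npz')),B,.092);b=soc(q,B,.132)
    for k in a: print(c,k,(b[k]-a[k]).round(1))
# stand and pins crops: rectify at head-top height .138 about stand
st=ray(d,413,195,.06);print('stand',st)
o=[]
for q in d,e:
    i=rect(q,st[0],st[1],0,.138,.06,.1,4,False); 
    g=cv2.cvtColor(i,cv2.COLOR_BGR2GRAY)
    o.append(cv2.resize(i,None,fx=.5,fy=.5))
cv2.imwrite('pics/v4.png',np.vstack([np.hstack([cv2.resize(x,(400,240)) for x in o]),np.hstack([cv2.resize(rect(q,*B,.132,s=1.8),(400,320)) for q in (d,e)])]))
E
```

```text
[0.39487244 0.00295155 0.22262085] 14.8
top ++ [ 0.  -0.3  1.7]
top +- [-0.1  0.2  6.7]
top -+ [-0.3 -0.1  9.3]
top -- [0.  0.1 0.3]
top c+ [ 0.1 -0.2  2.3]
top c- [ 0.   0.3 20.2]
scene ++ [0.  0.2 2.4]
scene +- [0.3 0.2 5. ]
scene -+ [ 0.2 -0.3  1.5]
scene -- [ 1.6  1.3 -1.9]
scene c+ [-0.1  0.1  3.3]
scene c- [-1.3 -0.6 16.3]
stand [ 0.64220549 -0.26390656  0.06      ]
```

View pics/v4.png

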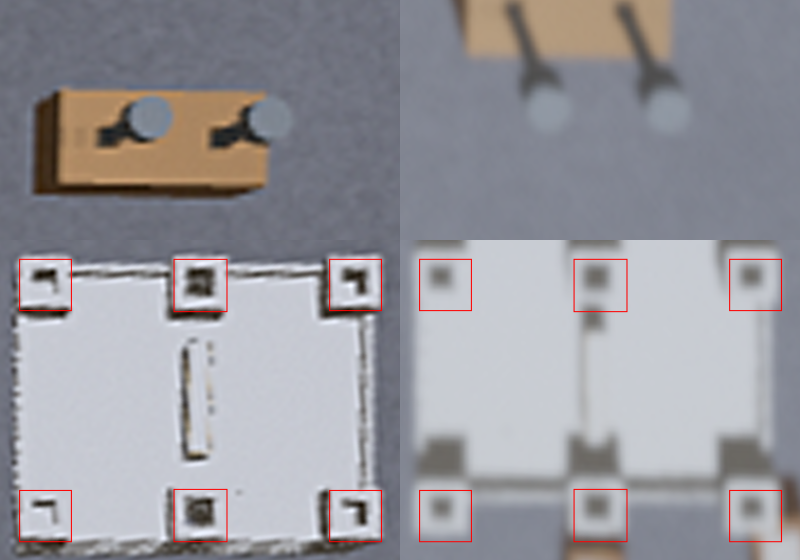

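Tray 2 is seated as well: its holes match the stack at height 0.132. The pin heads are in the top rectified crop at (150,118) and (270,118), so roughly (0.643,-0.239) and (0.643,-0.299). I'm going for the nearer pin.

Call:
{"op": "send_rows", "data": {
  "moves": [
    [0.5, 0.1512, 0.1194, 0, 0],
    [0.5, 0.1512, 0.1194, 0, 0],
    [0.5, 0.1512, 0.1194, 0, 0],
    [0.5, 0.1512, 0.1194, 0, 0],
    [0.5, 0.1512, 0.1194, 0, 0],
    [0.5, 0.1512, 0.1194, 0, 0],
    [0.5, 0.1512, 0.1194, 0, 0],
    [0.5, 0.1512, 0.1194, 0, 0],
    [0.5, 0.1512, 0.1194, 0, 0],
    [0.5, 0, 0, 0.1, 0],
    [0.5, 0, 0, 0, 0],
    [0.5, 0, 0, 0, 0]
  ]
}}

```text
time_s: 15.8
tool_pos: [0.6424, -0.2382, 0.1999]
eef_rot: [-3.14, 0.004, -0.103]
ft_force: [-0.2, -0.2, 1.0]
opening: 0.5
```

```bash
python3 - <<'E'
from h import *
rows([.6435,-.2388,.141],-.103)
E
```

```text
tool mm [ 1.1  0.5 58.9] turn(tool z) rad 0.0001
```

Call:
{"op": "send_rows", "data": {
  "moves": [
    [0.5, 0.003, 0.0025, 0.1, 0],
    [0.5, 0, 0, 0.1, 0],
    [0.5, 0, 0, 0.1, 0],
    [0.5, 0, 0, 0, 0],
    [0.5, 0, 0, 0, 0]
  ]
}}

```text
time_s: 16.22
tool_pos: [0.6429, -0.2383, 0.1428]
eef_rot: [-3.141, 0.001, -0.102]
ft_force: [0.3, -0.5, 0.5]
opening: 0.499
```

Call:
{"op": "send_rows", "data": {
  "moves": [
    [0, 0, 0, 0, 0],
    [0, 0, 0, 0, 0],
    [0, 0, 0, 0, 0],
    [0, 0, 0, 0, 0],
    [0, 0, 0, 0, 0]
  ],
  "newtons": 50
}}

```text
time_s: 16.63
tool_pos: [0.6438, -0.2393, 0.1443]
eef_rot: [3.14, -0.003, -0.103]
ft_force: [0.4, 1.1, 7.8]
opening: 0.225
```

Call:
{"op": "send_rows", "data": {
  "moves": [
    [0, 0, 0, -0.05, 0],
    [0, 0, 0, -0.1, 0],
    [0, 0, 0, -0.2, 0],
    [0, 0, 0, -0.2, 0],
    [0, 0, 0, -0.15, 0],
    [0, 0, 0, 0, 0],
    [0, 0, 0, 0, 0]
  ]
}}

```text
time_s: 17.22
tool_pos: [0.6434, -0.2392, 0.2845]
eef_rot: [3.14, -0.003, -0.103]
ft_force: [-0.3, -0.2, -1.4]
opening: 0.224
```

```bash
python3 - <<'E'
from h import *
o=ctrl.observe();print(o['tool_pos'],o['opening'],o['ft_force'])
e=grab('scene','s5');p=proj(e,o['tool_pos']).astype(int);print(p)
d=grab('top','t5');q=proj(d,o['tool_pos']).astype(int)
f=lambda i,p:cv2.resize(i['image'][max(p[1]-50,0):p[1]+70,p[0]-70:p[0]+70],(400,343),interpolation=2)
cv2.imwrite('pics/v5.png',np.hstack([f(e,p),f(d,q)]))
rows([.5707,-.0153,.29],-.103)
E
```

```text
[ 0.64337765 -0.23922001  0.28451227] 0.22351182455068733 [-0.28796407 -0.17120622 -1.37742951]
[117 186]
tool mm [ -94.7 -215.    -9. ] turn(tool z) rad -0.0001
```

View pics/v5.png

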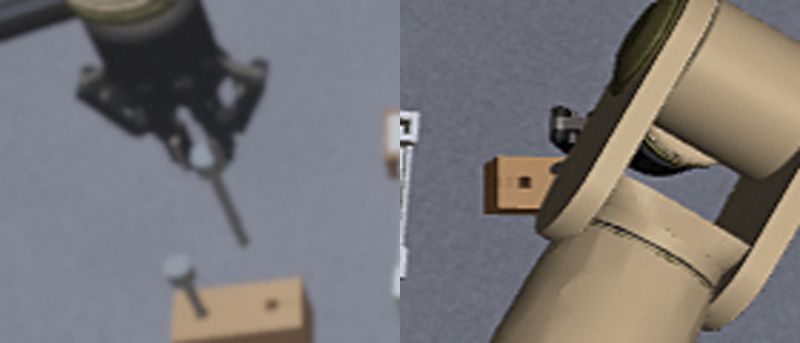

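Call:
{"op": "send_rows", "data": {
  "moves": [
    [0, -0.079, -0.179, 0, 0],
    [0, -0.079, -0.179, 0, 0],
    [0, -0.079, -0.179, 0, 0],
    [0, -0.079, -0.179, 0, 0],
    [0, -0.079, -0.179, 0, 0],
    [0, -0.079, -0.179, 0, 0],
    [0, 0, 0, 0.02, 0],
    [0, 0, 0, 0, 0],
    [0, 0, 0, 0, 0]
  ]
}}

```text
time_s: 18.07
tool_pos: [0.5707, -0.0159, 0.2771]
eef_rot: [-3.142, 0.002, -0.103]
ft_force: [0.3, -1.0, -0.6]
opening: 0.22
```

```bash
python3 - <<'E'
from h import *
o=ctrl.observe();print(o['tool_pos'],o['eef_rot'],o['opening'])
e=grab('scene','s6');d=grab('top','t6')
t=o['tool_pos']-[0,0,.1293]; H=[.5707,-.0153,.132]
out=[]
for q in e,d:
    p=proj(q,t);h=proj(q,H);print('tip',p,'hole',h); c=h.astype(int)
    i=cv2.resize(q['image'][c[1]-45:c[1]+45,c[0]-45:c[0]+45],(400,400),interpolation=2)
    for s,k in((p,(0,0,255)),(h,(0,255,0))): cv2.circle(i,tuple(((s-c+45.5)*400/90).astype(int)),3,k,-1)
    out.append(i)
cv2.imwrite('pics/v6.png',np.hstack(out)); rows([.5707,-.0153,.29],-.103)
E
```

```text
[ 0.57069999 -0.01587209  0.27710243] [-3.14158585e+00  2.29166998e-03 -1.02877409e-01] 0.220049501741495
tip [224.19516344 185.87282685] hole [224.93415705 189.67759319]
tip [326.08061705 218.16546723] hole [325.18065508 218.64367617]
tool mm [ -0.5  -1.3 -12.5] turn(tool z) rad -0.0013
```

View pics/v6.png

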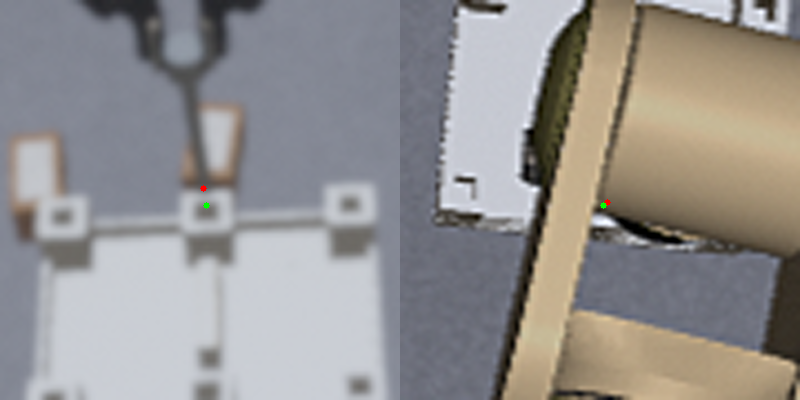

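The pin tip is over the front hole, at about (205,195) against (207,212) in the left crop. I'm lowering it and watching the force.

Call:
{"op": "send_rows", "data": {
  "moves": [
    [0, 0, -0.003, 0.05, 0],
    [0, 0, 0, 0.05, 0],
    [0, 0, 0, 0.05, 0],
    [0, 0, 0, 0, 0],
    [0, 0, 0, 0, 0]
  ]
}}

```text
time_s: 18.58
tool_pos: [0.5708, -0.0152, 0.2472]
eef_rot: [-3.141, 0.002, -0.103]
ft_force: [-0.1, 0.3, -2.0]
opening: 0.227
```

Call:
{"op": "send_rows", "data": {
  "moves": [
    [0, 0, 0, 0.05, 0],
    [0, 0, 0, 0.05, 0],
    [0, 0, 0, 0, 0]
  ]
}}

```text
time_s: 18.83
tool_pos: [0.5703, -0.0149, 0.2258]
eef_rot: [-3.141, 0.004, -0.103]
ft_force: [0.1, -0.2, -1.2]
opening: 0.227
```

Call:
{"op": "send_rows", "data": {
  "moves": [
    [0, 0, 0, 0.05, 0],
    [0, 0, 0, 0.05, 0],
    [0, 0, 0, 0.04, 0],
    [0, 0, 0, 0, 0]
  ]
}}

```text
time_s: 19.17
tool_pos: [0.5703, -0.0149, 0.198]
eef_rot: [-3.141, 0.003, -0.103]
ft_force: [-0.2, -0.7, -1.1]
opening: 0.224
```

Call:
{"op": "send_rows", "data": {
  "moves": [
    [0, 0, 0, 0.05, 0],
    [0, 0, 0, 0.05, 0],
    [0, 0, 0, 0.04, 0],
    [0, 0, 0, 0, 0]
  ]
}}

```text
time_s: 19.5
tool_pos: [0.5702, -0.0149, 0.17]
eef_rot: [-3.141, 0.003, -0.103]
ft_force: [0.8, -0.1, -1.6]
opening: 0.223
```

Call:
{"op": "send_rows", "data": {
  "moves": [
    [0, 0, 0, 0.02, 0],
    [0, 0, 0, 0.015, 0],
    [0, 0, 0, 0, 0]
  ]
}}

```text
time_s: 19.75
tool_pos: [0.5709, -0.0151, 0.1648]
eef_rot: [-3.142, 0.0, -0.103]
ft_force: [-0.1, 0.9, -0.5]
opening: 0.223
```

Call:
{"op": "send_rows", "data": {
  "moves": [
    [0, 0, 0, 0.02, 0],
    [0, 0, 0, 0, 0],
    [0, 0, 0, 0, 0]
  ]
}}

```text
time_s: 20.0
tool_pos: [0.571, -0.0151, 0.1612]
eef_rot: [3.142, 0.0, -0.103]
ft_force: [0.1, -0.3, -0.5]
opening: 0.225
```

Call:
{"op": "send_rows", "data": {
  "moves": [
    [0, 0, 0, 0.02, 0],
    [0, 0, 0, 0, 0],
    [0, 0, 0, 0, 0]
  ]
}}

```text
time_s: 20.25
tool_pos: [0.5713, -0.0151, 0.1575]
eef_rot: [3.141, -0.001, -0.103]
ft_force: [1.2, 0.6, 1.1]
opening: 0.223
```

Call:
{"op": "send_rows", "data": {
  "moves": [
    [0, 0, 0, 0.01, 0],
    [0, 0, 0, 0, 0],
    [0, 0, 0, 0, 0]
  ]
}}

```text
time_s: 20.5
tool_pos: [0.5715, -0.0152, 0.1572]
eef_rot: [3.141, -0.003, -0.103]
ft_force: [-4.7, 1.5, 14.8]
opening: 0.225
```

Call:
{"op": "send_rows", "data": {
  "moves": [
    [0.5, 0, 0, 0, 0],
    [0.5, 0, 0, 0, 0],
    [0.5, 0, 0, 0, 0],
    [0.5, 0, 0, -0.1, 0],
    [0.5, 0, 0, -0.2, 0],
    [0.5, 0, 0, 0, 0],
    [0.5, 0, 0, 0, 0]
  ]
}}

```text
time_s: 21.08
tool_pos: [0.5717, -0.0152, 0.2168]
eef_rot: [3.141, -0.004, -0.103]
ft_force: [1.1, -0.3, -0.4]
opening: 0.501
```

```bash
python3 - <<'E'
from h import *
rows([.6438,-.2985,.20],-.103)
E
```

```text
tool mm [100.8 274.4  16.8] turn(tool z) rad 0.0
```

Call:
{"op": "send_rows", "data": {
  "moves": [
    [0.5, 0.063, 0.1715, 0, 0],
    [0.5, 0.063, 0.1715, 0, 0],
    [0.5, 0.063, 0.1715, 0, 0],
    [0.5, 0.063, 0.1715, 0, 0],
    [0.5, 0.063, 0.1715, 0, 0],
    [0.5, 0.063, 0.1715, 0, 0],
    [0.5, 0.063, 0.1715, 0, 0],
    [0.5, 0.063, 0.1715, 0, 0],
    [0.5, 0, 0, 0.07, 0],
    [0.5, 0, 0, 0, 0],
    [0.5, 0, 0, 0, 0]
  ]
}}

```text
time_s: 22.0
tool_pos: [0.6425, -0.2978, 0.1991]
eef_rot: [-3.139, 0.004, -0.103]
ft_force: [0.3, 0.9, 0.8]
opening: 0.499
```

```bash
python3 - <<'E'
from h import *
rows([.6438,-.2985,.143],-.103)
E
```

```text
tool mm [ 1.3  0.6 56.1] turn(tool z) rad 0.0
```

Call:
{"op": "send_rows", "data": {
  "moves": [
    [0.5, 0.004, 0.003, 0.1, 0],
    [0.5, 0, 0, 0.1, 0],
    [0.5, 0, 0, 0.09, 0],
    [0.5, 0, 0, 0, 0],
    [0.5, 0, 0, 0, 0],
    [0, 0, 0, 0, 0],
    [0, 0, 0, 0, 0],
    [0, 0, 0, 0, 0],
    [0, 0, 0, 0, 0],
    [0, 0, 0, 0, 0]
  ]
}}

```text
time_s: 22.83
tool_pos: [0.6444, -0.2993, 0.1451]
eef_rot: [3.14, -0.003, -0.103]
ft_force: [-0.1, 2.0, 7.0]
opening: 0.219
```

Call:
{"op": "send_rows", "data": {
  "moves": [
    [0, 0, 0, -0.05, 0],
    [0, 0, 0, -0.1, 0],
    [0, 0, 0, -0.2, 0],
    [0, 0, 0, -0.2, 0],
    [0, 0, 0, -0.15, 0],
    [0, 0, 0, 0, 0],
    [0, 0, 0, 0, 0]
  ]
}}

```text
time_s: 23.42
tool_pos: [0.644, -0.2992, 0.2854]
eef_rot: [3.14, -0.003, -0.103]
ft_force: [-0.3, 0.7, -1.9]
opening: 0.224
```

```bash
python3 - <<'E'
from h import *
print(ctrl.observe()['tool_pos'],ctrl.observe()['ft_force'],ctrl.observe()['opening']);rows([.6921,-.0279,.277],-.103)
E
```

```text
[ 0.64399365 -0.29923998  0.28538801] [-0.32438912  0.72680912 -1.9008669 ] 0.2241800421232027
tool mm [  19.9 -274.8    8.4] turn(tool z) rad -0.0001
```

Call:
{"op": "send_rows", "data": {
  "moves": [
    [0, 0.0142, -0.1963, 0, 0],
    [0, 0.0142, -0.1963, 0, 0],
    [0, 0.0142, -0.1963, 0, 0],
    [0, 0.0142, -0.1963, 0, 0],
    [0, 0.0142, -0.1963, 0, 0],
    [0, 0.0142, -0.1963, 0, 0],
    [0, 0.0142, -0.1963, 0, 0],
    [0, 0, 0, 0.03, 0],
    [0, 0, 0, 0, 0],
    [0, 0, 0, 0, 0]
  ]
}}

```text
time_s: 24.25
tool_pos: [0.6914, -0.0281, 0.2756]
eef_rot: [3.141, 0.003, -0.103]
ft_force: [-0.5, 0.0, -0.5]
opening: 0.225
```

```bash
python3 - <<'E'
from h import *
print(ctrl.observe()['tool_pos'],ctrl.observe()['ft_force'],ctrl.observe()['opening']);rows([.6921,-.0279,.25],-.103)
E
```

```text
[ 0.69140172 -0.0280707   0.27556082] [-0.5250124   0.03478613 -0.53354599] 0.22455280612736725
tool mm [ 0.7 -0.2 25.6] turn(tool z) rad -0.0001
```

Call:
{"op": "send_rows", "data": {
  "moves": [
    [0, 0.0035, -0.001, 0.05, 0],
    [0, 0, 0, 0.05, 0],
    [0, 0, 0, 0.05, 0],
    [0, 0, 0, 0, 0]
  ]
}}

```text
time_s: 24.58
tool_pos: [0.6917, -0.0283, 0.2437]
eef_rot: [-3.141, 0.005, -0.104]
ft_force: [0.1, 0.2, -0.7]
opening: 0.22
```

Call:
{"op": "send_rows", "data": {
  "moves": [
    [0, 0, 0, 0.05, 0],
    [0, 0, 0, 0.05, 0],
    [0, 0, 0, 0.04, 0],
    [0, 0, 0, 0, 0]
  ]
}}

```text
time_s: 24.92
tool_pos: [0.6919, -0.0275, 0.2166]
eef_rot: [-3.141, 0.004, -0.103]
ft_force: [-0.7, -0.5, -0.1]
opening: 0.23
```

Call:
{"op": "send_rows", "data": {
  "moves": [
    [0, 0, 0, 0.05, 0],
    [0, 0, 0, 0.05, 0],
    [0, 0, 0, 0.04, 0],
    [0, 0, 0, 0, 0]
  ]
}}

```text
time_s: 25.25
tool_pos: [0.6918, -0.0275, 0.1886]
eef_rot: [-3.141, 0.004, -0.103]
ft_force: [0.4, -0.5, -1.2]
opening: 0.227
```

Call:
{"op": "send_rows", "data": {
  "moves": [
    [0, 0, 0, 0.05, 0],
    [0, 0, 0, 0.05, 0],
    [0, 0, 0, 0, 0]
  ]
}}

```text
time_s: 25.5
tool_pos: [0.6918, -0.0275, 0.1685]
eef_rot: [-3.141, 0.004, -0.103]
ft_force: [0.1, -0.5, -1.0]
opening: 0.222
```

Call:
{"op": "send_rows", "data": {
  "moves": [
    [0, 0, 0, 0.02, 0],
    [0, 0, 0, 0.02, 0],
    [0, 0, 0, 0, 0]
  ]
}}

```text
time_s: 25.75
tool_pos: [0.6924, -0.0276, 0.1624]
eef_rot: [-3.141, 0.001, -0.103]
ft_force: [-0.3, 0.1, -0.7]
opening: 0.224
```

Call:
{"op": "send_rows", "data": {
  "moves": [
    [0, 0, 0, 0.015, 0],
    [0, 0, 0, 0, 0],
    [0, 0, 0, 0, 0]
  ]
}}

```text
time_s: 26.0
tool_pos: [0.6926, -0.0276, 0.1602]
eef_rot: [-3.142, -0.0, -0.103]
ft_force: [0.3, 0.2, -0.2]
opening: 0.222
```

Call:
{"op": "send_rows", "data": {
  "moves": [
    [0, 0, 0, 0.01, 0],
    [0, 0, 0, 0, 0],
    [0, 0, 0, 0, 0]
  ]
}}

```text
time_s: 26.25
tool_pos: [0.6926, -0.0276, 0.1583]
eef_rot: [3.142, -0.0, -0.103]
ft_force: [0.6, 0.2, -1.0]
opening: 0.221
```

Call:
{"op": "send_rows", "data": {
  "moves": [
    [0, 0, 0, 0.01, 0],
    [0, 0, 0, 0, 0],
    [0, 0, 0, 0, 0]
  ]
}}

```text
time_s: 26.5
tool_pos: [0.6928, -0.0276, 0.1581]
eef_rot: [3.141, -0.002, -0.103]
ft_force: [-4.0, -0.1, 8.9]
opening: 0.219
```

Call:
{"op": "send_rows", "data": {
  "moves": [
    [0, 0, 0, 0.01, 0],
    [0, 0, 0, 0, 0],
    [0, 0, 0, 0, 0]
  ]
}}

```text
time_s: 26.75
tool_pos: [0.693, -0.0276, 0.158]
eef_rot: [3.141, -0.004, -0.103]
ft_force: [-8.4, 1.3, 18.5]
opening: 0.225
```

The second pin's head is resting on the tray: the height stopped changing and the force rose to 18.5 N. I'm releasing it, backing off and looking.

Call:
{"op": "send_rows", "data": {
  "moves": [
    [0.5, 0, 0, 0, 0],
    [0.5, 0, 0, 0, 0],
    [0.5, 0, 0, 0, 0],
    [0.5, 0, 0, -0.1, 0],
    [0.5, 0, 0, -0.2, 0],
    [0.5, 0, 0, 0, 0]
  ]
}}

```text
time_s: 27.25
tool_pos: [0.6944, -0.028, 0.2215]
eef_rot: [3.14, -0.011, -0.103]
ft_force: [0.8, -0.4, 1.9]
opening: 0.499
```

Call:
{"op": "send_rows", "data": {
  "moves": [
    [0.7, -0.2, 0.1, 0, 0],
    [0.7, -0.2, 0, 0, 0],
    [0.7, -0.2, 0, 0, 0],
    [0.7, -0.2, 0, 0, 0],
    [0.7, -0.2, 0, 0, 0],
    [0.7, -0.2, 0, 0, 0],
    [0.7, -0.2, 0, 0, 0],
    [0.7, -0.2, 0, 0, 0],
    [0.7, 0, 0, 0, 0]
  ]
}}

```text
time_s: 28.0
tool_pos: [0.3693, -0.0119, 0.2133]
eef_rot: [-3.141, 0.004, -0.103]
ft_force: [0.7, -0.4, 0.6]
opening: 0.699
```

```bash
cat > bx.py <<'E'
from h import *
import sys
d=grab('top','t'+sys.argv[1]);e=grab('scene','s'+sys.argv[1])
print(ctrl.observe()['tool_pos'],ctrl.observe()['time_s'])
for q,n in((d,'top'),(e,'scene')):
    hsv=cv2.cvtColor(q['image'],cv2.COLOR_BGR2HSV)
    m=((hsv[...,0]<20)&(hsv[...,1]>70)&(hsv[...,2]>60)).astype(np.uint8)
    w=((hsv[...,2]>150)&(hsv[...,1]<60)).astype(np.uint8)
    nn,l,s,c=cv2.connectedComponentsWithStats(w)
    for i in range(1,nn):
        if 60<s[i,4]<400 and cv2.dilate((l==i).astype(np.uint8),np.ones((5,5)))[m>0].sum()>25:
            g=c[i]; P=ray(q,*g,.034); pts=np.argwhere(l==i)[:,::-1]; X=np.array([ray(q,*p,.034)[:2] for p in pts]); ev,V=np.linalg.eigh(np.cov(X.T)); v=V[:,1]*np.sign(V[0,1])
            print(n,s[i],g.round(1),P.round(4),'yaw',np.degrees(np.arctan2(v[1],v[0])).round(1))
cv2.imwrite('pics/v%s.png'%sys.argv[1],np.hstack([cv2.resize(d['image'][120:320,220:420],(400,400),interpolation=2),cv2.resize(e['image'][140:340,120:320],(400,400),interpolation=2)]))
E
python3 bx.py 7
```

```text
[ 0.37462728 -0.01350389  0.2146563 ] 28.1
top [356 258   9  18 150] [360.1 266.7] [ 0.4463 -0.1211  0.034 ] yaw -1.2
top [314 260  11  19 144] [318.8 268.9] [ 0.4402 -0.0077  0.034 ] yaw -12.8
scene [107 233  45  22  69] [124.3 238.2] [ 0.6112 -0.2881  0.034 ] yaw -78.7
```

View pics/v7.png

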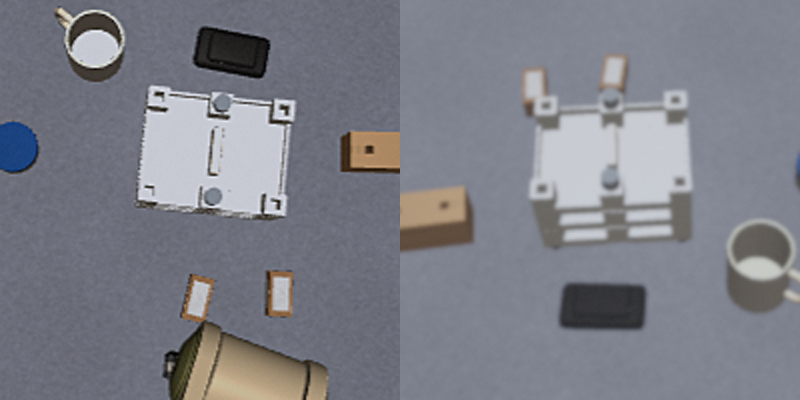

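The stack is flush with both pins home, and the tin, mug and mouse haven't moved. Two boxes lie at (0.440,-0.008) and (0.446,-0.121). I'm going to box A.

Call:
{"op": "send_rows", "data": {
  "moves": [
    [0.7, 0.081, -0.0156, 0.143, 0],
    [0.7, 0.081, -0.0156, 0.143, 0],
    [0.7, 0.081, -0.0156, 0.143, 0],
    [0.7, 0.081, -0.0156, 0.143, 0.04],
    [0.7, 0, 0, 0, 0.04],
    [0.7, 0, 0, 0, 0],
    [0.7, 0, 0, 0, 0]
  ]
}}

```text
time_s: 28.68
tool_pos: [0.4416, -0.0079, 0.0997]
eef_rot: [-3.142, -0.0, -0.221]
ft_force: [0.5, -0.3, 0.4]
opening: 0.699
```

```bash
python3 - <<'E'
from h import *
print(ctrl.observe()['tool_pos']);rows([.4407,-.0077,.024],np.radians(-12.8))
E
```

```text
[ 0.44162222 -0.00793448  0.09965739]
tool mm [-1.  -0.  75.7] turn(tool z) rad 0.0024
```

Call:
{"op": "send_rows", "data": {
  "moves": [
    [0.7, -0.005, 0, 0.15, 0],
    [0.7, 0, 0, 0.15, 0],
    [0.7, 0, 0, 0.07, 0],
    [0.7, 0, 0, 0, 0],
    [0, 0, 0, 0, 0],
    [0, 0, 0, 0, 0],
    [0, 0, 0, 0, 0],
    [0, 0, 0, 0, 0],
    [0, 0, 0, 0, 0],
    [0, 0, 0, 0, 0]
  ],
  "newtons": 30
}}

```text
time_s: 29.52
tool_pos: [0.441, -0.0079, 0.0275]
eef_rot: [3.141, -0.004, -0.223]
ft_force: [-0.0, 0.6, 6.8]
opening: 0.366
```

```bash
python3 - <<'E'
from h import *
print(ctrl.observe()['tool_pos'],ctrl.observe()['opening']);rows([.6359,.0222,.20],-.103)
E
```

```text
[ 0.44099558 -0.00787081  0.02746226] 0.3657348423889951
tool mm [ 183.5  -72.4 -172.5] turn(tool z) rad -0.1196
```

Call:
{"op": "send_rows", "data": {
  "moves": [
    [0, 0, 0, -0.05, 0],
    [0, 0, 0, -0.15, 0],
    [0, 0, 0, -0.2, 0],
    [0, 0, 0, -0.2, 0],
    [0, 0, 0, -0.2, 0],
    [0, 0, 0, -0.1, 0],
    [0, 0.1835, -0.0724, 0, 0],
    [0, 0.1835, -0.0724, 0, 0],
    [0, 0.1835, -0.0724, 0, 0],
    [0, 0.1835, -0.0724, 0, 0],
    [0, 0.1835, -0.0724, 0, -0.04],
    [0, 0, 0, 0, -0.04]
  ]
}}

```text
time_s: 30.52
tool_pos: [0.6394, 0.0231, 0.2043]
eef_rot: [-3.141, -0.002, -0.099]
ft_force: [-1.2, 0.6, -1.3]
opening: 0.369
```

Call:
{"op": "send_rows", "data": {
  "moves": [
    [0, 0, 0, 0.1, 0],
    [0, 0, 0, 0.1, 0],
    [0, 0, 0, 0, 0],
    [0, 0, 0, 0, 0]
  ]
}}

```text
time_s: 30.85
tool_pos: [0.6345, 0.0225, 0.1662]
eef_rot: [-3.142, 0.001, -0.103]
ft_force: [0.8, -0.4, -0.6]
opening: 0.366
```

```bash
python3 - <<'E'
from h import *
print(ctrl.observe()['tool_pos'],ctrl.observe()['opening'],ctrl.observe()['ft_force']);rows([.6359,.0222,.1265],-.103)
E
```

```text
[0.63450708 0.02249663 0.16623763] 0.36569010587601164 [ 0.79086932 -0.37063452 -0.63965129]
tool mm [ 1.4  0.2 39.7] turn(tool z) rad 0.0002
```

Call:
{"op": "send_rows", "data": {
  "moves": [
    [0, 0.004, 0, 0.08, 0],
    [0, 0, 0, 0.08, 0],
    [0, 0, 0, 0.03, 0],
    [0, 0, 0, 0, 0],
    [0, 0, 0, 0, 0]
  ]
}}

```text
time_s: 31.27
tool_pos: [0.6361, 0.0223, 0.1294]
eef_rot: [3.142, -0.002, -0.103]
ft_force: [-1.2, -0.2, -1.2]
opening: 0.37
```

Call:
{"op": "send_rows", "data": {
  "moves": [
    [0, 0, 0, 0.01, 0],
    [0, 0, 0, 0, 0],
    [0, 0, 0, 0, 0]
  ]
}}

```text
time_s: 31.52
tool_pos: [0.6358, 0.0224, 0.1265]
eef_rot: [3.142, -0.001, -0.103]
ft_force: [-0.5, -0.3, -1.2]
opening: 0.368
```

Call:
{"op": "send_rows", "data": {
  "moves": [
    [0, 0, 0, 0.01, 0],
    [0, 0, 0, 0, 0],
    [0, 0, 0, 0, 0]
  ]
}}

```text
time_s: 31.77
tool_pos: [0.6359, 0.0223, 0.1245]
eef_rot: [3.142, -0.001, -0.103]
ft_force: [-0.6, -0.2, 4.1]
opening: 0.37
```

Call:
{"op": "send_rows", "data": {
  "moves": [
    [0.47, 0, 0, 0, 0],
    [0.47, 0, 0, 0, 0],
    [0.47, 0, 0, 0, 0],
    [0.47, 0, 0, -0.1, 0],
    [0.47, 0, 0, -0.2, 0],
    [0.7, 0, 0, -0.1, 0],
    [0.7, 0, 0, 0, 0]
  ]
}}

```text
time_s: 32.35
tool_pos: [0.6372, 0.0222, 0.2091]
eef_rot: [3.141, -0.009, -0.103]
ft_force: [0.2, -0.1, 0.8]
opening: 0.698
```

```bash
python3 - <<'E'
from h import *
d=grab('top','t8');hsv=cv2.cvtColor(d['image'],cv2.COLOR_BGR2HSV)
m=((hsv[...,0]<20)&(hsv[...,1]>90)&(hsv[...,2]>60)).astype(np.uint8);n,l,s,c=cv2.connectedComponentsWithStats(m)
print([ (s[i].tolist(),c[i].round(1)) for i in range(1,n) if s[i,4]>20])
print(ctrl.observe()['tool_pos'],ctrl.observe()['opening']);rows([.4469,-.1211,.10],-.021)
E
```

```text
[([49, 104, 118, 94, 7564], array([107.3, 150.7])), ([524, 129, 10, 8, 36], array([528.7, 132.4])), ([391, 187, 3, 19, 40], array([392.2, 196.3])), ([395, 186, 40, 19, 723], array([414.6, 194.8])), ([304, 194, 12, 13, 50], array([308.5, 202.5])), ([354, 256, 12, 22, 99], array([358.8, 266.8]))]
[0.63635878 0.02229331 0.206072  ] 0.7002856757498617
tool mm [-173.7  162.1  106.1] turn(tool z) rad -0.0819
```

Call:
{"op": "send_rows", "data": {
  "moves": [
    [0.7, -0.1448, 0.1351, 0, 0],
    [0.7, -0.1448, 0.1351, 0, 0],
    [0.7, -0.1448, 0.1351, 0, 0],
    [0.7, -0.1448, 0.1351, 0, 0],
    [0.7, -0.1448, 0.1351, 0, 0],
    [0.7, -0.1448, 0.1351, 0, 0],
    [0.7, 0, 0, 0.17, -0.0273],
    [0.7, 0, 0, 0.17, -0.0273],
    [0.7, 0, 0, 0.17, 0],
    [0.7, 0, 0, 0, 0],
    [0.7, 0, 0, 0, 0]
  ]
}}

```text
time_s: 33.32
tool_pos: [0.4453, -0.1206, 0.1009]
eef_rot: [-3.14, 0.004, -0.021]
ft_force: [0.3, 0.3, 0.5]
opening: 0.702
```

```bash
python3 - <<'E'
from h import *
print(ctrl.observe()['tool_pos']);rows([.4469,-.1211,.0265],-.021)
E
```

```text
[ 0.44525531 -0.12057427  0.10089596]
tool mm [ 1.7  0.5 74.4] turn(tool z) rad -0.0004
```

Call:
{"op": "send_rows", "data": {
  "moves": [
    [0.7, 0.008, 0.0025, 0.15, 0],
    [0.7, 0, 0, 0.15, 0],
    [0.7, 0, 0, 0.07, 0],
    [0.7, 0, 0, 0, 0],
    [0, 0, 0, 0, 0],
    [0, 0, 0, 0, 0],
    [0, 0, 0, 0, 0],
    [0, 0, 0, 0, 0],
    [0, 0, 0, 0, 0],
    [0, 0, 0, 0, 0]
  ],
  "newtons": 30
}}

```text
time_s: 34.15
tool_pos: [0.4488, -0.1221, 0.0298]
eef_rot: [3.14, -0.003, -0.021]
ft_force: [-0.5, 1.3, 7.6]
opening: 0.365
```

Call:
{"op": "send_rows", "data": {
  "moves": [
    [0, 0, 0, -0.05, 0],
    [0, 0, 0, -0.15, 0],
    [0, 0, 0, -0.2, 0],
    [0, 0, 0, -0.2, 0],
    [0, 0, 0, -0.2, 0],
    [0, 0, 0, -0.1, 0],
    [0, 0, 0, 0, 0]
  ]
}}

```text
time_s: 34.73
tool_pos: [0.4491, -0.1223, 0.2138]
eef_rot: [3.137, -0.009, -0.021]
ft_force: [-0.0, -1.0, 0.1]
opening: 0.367
```

```bash
python3 - <<'E'
from h import *
print(ctrl.observe()['tool_pos'],ctrl.observe()['opening']);rows([.6269,-.0654,.20],-.103)
E
```

```text
[ 0.44912522 -0.12226774  0.21380812] 0.36675870280811584
tool mm [176.6 -60.6  13.8] turn(tool z) rad 0.0822
```

Call:
{"op": "send_rows", "data": {
  "moves": [
    [0, 0.1766, -0.0606, 0, 0],
    [0, 0.1766, -0.0606, 0, 0],
    [0, 0.1766, -0.0606, 0, 0],
    [0, 0.1766, -0.0606, 0, 0],
    [0, 0.1766, -0.0606, 0, 0.0274],
    [0, 0, 0, 0, 0.0274],
    [0, 0, 0, 0.1, 0],
    [0, 0, 0, 0.1, 0],
    [0, 0, 0, 0, 0],
    [0, 0, 0, 0, 0]
  ]
}}

```text
time_s: 35.57
tool_pos: [0.625, -0.0645, 0.1675]
eef_rot: [-3.141, 0.002, -0.103]
ft_force: [-0.0, 0.2, -0.5]
opening: 0.37
```

```bash
python3 - <<'E'
from h import *
print(ctrl.observe()['tool_pos'],ctrl.observe()['opening']);rows([.6269,-.0654,.1285],-.103)
E
```

```text
[ 0.62495391 -0.06454303  0.16749484] 0.3702419232600237
tool mm [ 2.   0.7 39. ] turn(tool z) rad -0.0003
```

Call:
{"op": "send_rows", "data": {
  "moves": [
    [0, 0.005, 0.0035, 0.08, 0],
    [0, 0, 0, 0.08, 0],
    [0, 0, 0, 0.03, 0],
    [0, 0, 0, 0, 0],
    [0, 0, 0, 0, 0]
  ]
}}

```text
time_s: 35.98
tool_pos: [0.6268, -0.0656, 0.1311]
eef_rot: [3.141, -0.001, -0.103]
ft_force: [0.3, -0.6, -0.4]
opening: 0.365
```

Call:
{"op": "send_rows", "data": {
  "moves": [
    [0, 0, 0, 0.01, 0],
    [0, 0, 0, 0, 0],
    [0, 0, 0, 0, 0]
  ]
}}

```text
time_s: 36.23
tool_pos: [0.6266, -0.0655, 0.1285]
eef_rot: [3.141, -0.001, -0.103]
ft_force: [0.5, 0.5, 0.0]
opening: 0.366
```

Call:
{"op": "send_rows", "data": {
  "moves": [
    [0, 0, 0, 0.01, 0],
    [0, 0, 0, 0, 0],
    [0, 0, 0, 0, 0]
  ]
}}

```text
time_s: 36.48
tool_pos: [0.6268, -0.0656, 0.1269]
eef_rot: [3.141, -0.001, -0.103]
ft_force: [-1.9, 0.1, 4.5]
opening: 0.365
```

Call:
{"op": "send_rows", "data": {
  "moves": [
    [0.47, 0, 0, 0, 0],
    [0.47, 0, 0, 0, 0],
    [0.47, 0, 0, 0, 0],
    [0.47, 0, 0, -0.1, 0],
    [0.47, 0, 0, -0.2, 0],
    [0.47, 0, 0, -0.1, 0],
    [0.47, -0.2, 0, 0, 0],
    [0.47, -0.2, 0, 0, 0],
    [0.47, -0.2, 0, 0, 0],
    [0.47, -0.2, 0, 0, 0],
    [0.47, -0.2, 0, 0, 0],
    [0.47, -0.2, 0, 0, 0]
  ]
}}

```text
time_s: 37.48
tool_pos: [0.3857, -0.0403, 0.2055]
eef_rot: [3.142, -0.0, -0.103]
ft_force: [0.7, -0.0, 0.5]
opening: 0.474
```

Call:
{"op": "send_rows", "data": {
  "moves": [
    [0.47, 0, 0, 0, 0],
    [0.47, 0, 0, 0, 0]
  ]
}}

```text
time_s: 37.65
tool_pos: [0.3867, -0.0405, 0.2063]
eef_rot: [3.141, -0.001, -0.104]
ft_force: [1.3, -0.2, -0.2]
opening: 0.476
```

```bash
python3 bx.py 9; python3 - <<'E'
import cv2;a=cv2.imread('pics/t9.png');b=cv2.imread('pics/s9.png')
cv2.imwrite('pics/v9f.png',np.hstack([cv2.resize(a[150:260,270:380],(400,400),interpolation=2),cv2.resize(b[170:270,170:290],(400,333),interpolation=2)[:400]]) if 0 else cv2.hconcat([cv2.resize(a[150:250,270:380],(400,364),interpolation=2),cv2.resize(b[170:280,170:291],(400,364),interpolation=2)]))
E
```

```text
[ 0.38852022 -0.04107281  0.20624709] 37.75
top [306 185  11  19 155] [310.9 193.8] [0.6473 0.0134 0.034 ] yaw -7.7
top [340 189  11  19 158] [345.1 197.7] [ 0.637  -0.0816  0.034 ] yaw -6.5
scene [107 233  45  22  69] [124.3 238.1] [ 0.611  -0.2882  0.034 ] yaw -79.1
```

View pics/v9f.png

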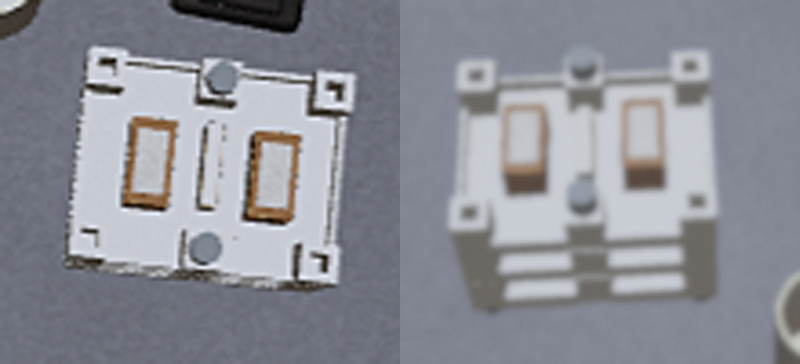

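View pics/s9.png

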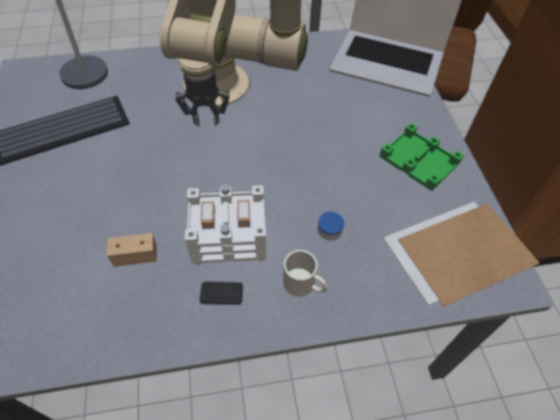

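View pics/t9.png

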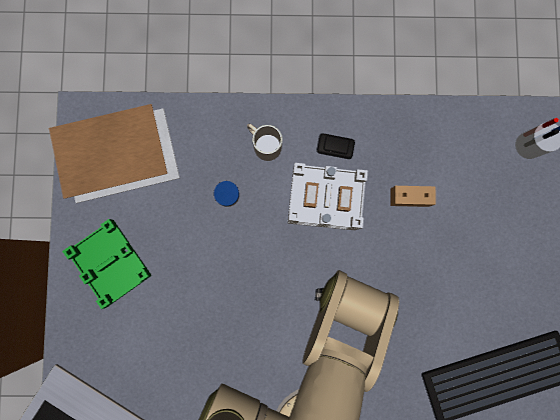

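Both boxes lie flat on either side of the plate, and both pin heads are on their columns. There are no other boxes on the desk, and the tin (226,193), mug (266,142) and mouse (336,146) are where they started. The robot is clear, so I'm handing in.

```bash
python3 -c "
from workcell import ctrl
print(ctrl.job_done())"
```

```text
the job is handed in; nothing more can be done
None
```

The stack is built and locked, the boxes are in the top tray, and the job was handed in at about 38 s; no verdict is reported.

- **Trays:** I stacked the right tray on the base, then the left one. After each placing, its sockets and holes lined up with the tray below to about 0.5 mm at the expected height (0.092 m, then 0.132 m). Two or three near-side readings in the scene camera were off by 1–2 mm; the top camera did not show that.
- **Pins:** Both went down their holes freely. Each one stopped within about 1 mm of its expected height, with 15–19 N of pressing force.
- **Boxes:** Only two were there. They lie flat on the top tray's floor, one on each side of the grip plate, and neither is on top of the other.
- **Bystanders:** The last pictures show the tin, mug, mouse and green tray where they started, with the robot clear of everything.

The scene camera read about 4 mm further in x than the top camera throughout. I compared positions only within the same camera, so this did not affect the fits.

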